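# Release the plate of a contact grill, catch it and ease it out

## Robot

A 6-joint arm with a two-finger parallel gripper is mounted at the origin on a cart in front of the work surface, level with it; the furniture and walls round the work are solid. World frame = base frame: x ahead of the robot, y to its left, z up, the work surface at z = 0. Lengths are in m, angles in rad, forces in N, time in s.
With the tool pointing down it reaches from about 0.325 to 0.775 m from the base axis. Payload 5.5 kg.
Tool frame: the origin (TCP) lies between the finger pads; the fingertips stand 8 mm ahead of it and the grasp point (between the pads) lies 11 mm behind it (tcp_to_tips is the distance from the TCP to the fingertips, in m); z points along the fingers, y is the line along which they close (so a half turn about z gives the same grasp; the last joint's range is limited). The gripper opens to 88 mm and grips with 3 to 60 N. Pads are 20 mm wide; open, the fingers measure 115 mm over their backs; the gripper's body (75 mm by 178 mm) begins 61 mm behind the grasp point.
Start: joints at [1.124, 0.091, 1.231, -0, 1.82, -0.057], TCP at [0.228, 0.555, 0.231] pointing down, gripper open.
Joint ranges: [-2.87, 2.87], [-0.86, 2.18], [0.17, 2.46], [-1.51, 4.65], [0.06, 2.69], [-2.65, 2.65]. Speed limits (rad/s): [2.57, 2.57, 3.01, 3.14, 3.14, 3.14].

## Interface

Orientations are given as a unit quaternion [w, x, y, z].
In Python, from bench import * gives the robot as it stands. Calls block until the motion is done:
- move_to(position, orientation): joint-space move of the TCP to a pose.
- move_l(position, speed=0.15, orientation=None): straight line of the TCP; orientation=None keeps the orientation; speed is the mean speed in m/s.
- movej(angles): joint-space move.
- gripper_open() and close(): open the fingers fully, or close them until they stop; the grip force is fixed at half the most.
- hold(seconds).
- inverse_kinematics(position, orientation): joint angles nearest the present ones, or None.
- state(): the state.
- get_image(name): name is "scene" or "side" or "wrist"; returns a dict with "frame" (480x640x3 uint8, blue, green, red), "depth" (480x640 float32, m along the optical axis (not along the pixel's ray), 0 where there is no reading), "camera_matrix" (3x3 intrinsics, pixels), "view" (4x4, takes a point from world to camera coordinates). Camera axes: x right, y up, looking along -z (the intrinsics and any distortion apply to the point x, -y, -z); pixel columns grow to the right and rows downward; lengths in m; the calibration is good to about 2 mm. A picture is of the moment at which its call begins.
A pose or a line that the arm cannot do raises IKError and nothing moves.
- job_done(): hands the job in; it is judged then, once.
The state is a dict: "time": time; "joint_pos": joint angles; "dq": joint speeds; "joint_torque": joint torques, N m; "ee_pos": TCP position; "ee_rot": TCP orientation; "ft_force": force on the tool from outside, world axes, zero at the start; "moment": the same for the moment, N m; "finger_gap": finger opening in m; "finger_force": force on a finger pad.
Only numpy, scipy, OpenCV 4.12 (cv2) and the standard library are available. Lean on these libraries where they do the work, as an engineer would, in place of code of your own. Each camera call takes 0.05 s, during which the arm holds its last target. There are 200 camera calls.

## Task

Free the lower plate of the contact grill so that I can take it off for cleaning: press the red release key with one finger and, with the key still down, catch the plate with the other finger within the first 3 cm as it springs out to the front. Then let the key come up, let the plate follow your finger until it is about 4.5 cm out, and finish while still holding it back there. Do not pinch or lift anything, and leave the shakers, mug and avocado where they stand.

Things in the scene. Friction and masses are not known exactly. Their poses are not given: they have to be found in the camera images.
- grill: dark grey contact grill, 280 mm wide (its y), open, its lid standing up behind x = +90 mm (top 330 mm up). Origin on the worktop under its middle, x to its back, y to its left, z up; front face at x = -125 mm. The open front ledge (x -125 to -60 mm, y -105 to +105 mm) is 44 mm above the worktop; the side cheeks, on one of which the key sits, are 56 mm high there
- key_top (a point): centre of the top face of the red release key, 40 mm (grill x) by 25 mm (grill y), on the front end of the grill's right-hand cheek; 66 mm above the worktop, 10 mm above the cheek round it. Pressed straight down
- release_key (a joint): travel of the release key in m: 0 up, 0.006 fully down. Spring force 2.5 N at the start to 5.8 N fully down; the latch lets go at about 0.004. The key springs up again when let go
- grill_plate: removable ribbed dark plate, 192 mm wide and 150 mm deep, with a light grey grab rail across its front; it slopes down to the front by 7 degrees. Origin at the middle of its rear lower edge, x to the back along the slope, z up from its face. It only rests on its runners and would tip up at the front if lifted
- rail_mid (a point): middle of the front face of the grab rail: an upright light grey bar 150 mm wide (75 mm either way along grill y), 31 mm high and 10 mm thick, its front face 68 mm in front of the grill's origin when latched; it then spans 57 to 88 mm above the worktop. The near end of the rail is 48 mm in grill y from the key's centre; the key's centre lies 27 mm farther forward than the rail's front face
- plate_slide (a joint): how far the plate is out, in m along its slope towards the grill's front: 0 latched, 0.12 at the end of its runners. When the latch lets go, a spring and its weight push it out with about 3 N all the way (it passes 15 mm after about 0.13 s and 30 mm after about 0.2 s, at up to 0.2 m/s) and it sinks 1.2 mm for each 10 mm; it stays out only where something stops it, and follows when that gives way
- pepper_shaker: turned wooden shaker, 44 mm across, 95 mm high, right of the grill; origin under its centre. Not to be disturbed
- salt_shaker: second wooden shaker like the first, right of the grill; origin under its centre. Not to be disturbed
- mug: white mug with a handle, 82 mm across, 91 mm high, left of the grill; origin at its foot. Not to be disturbed
- avocado: dark avocado, 99 x 68 x 66 mm, left of the grill; origin under its centre. Not to be disturbed

How it is judged:
By the outcome, as a careful person would: the job done as asked, in the order asked, and still so for the second after the job is handed in, while the arm keeps its last pose, push and grip.
It also fails if it takes over 35 s, if anything falls off the work surface, if the arm or the gripper's body presses on something with over 40 N, if the wrist force passes 120 N, or if a joint passes its speed limit or range.

## Working session

There is one attempt and no reset: what is moved stays moved. The work goes in short steps, each a Python script; the robot and the scene stay as the last script left them, time stands still between calls to the robot, and variables do not carry over. Pictures are saved under pics/ and viewed, at most 10 in all, crops included, and the job is handed in when it is done.

```bash
ls; mkdir -p pics
python3 - <<'E'
from bench import *
import cv2,numpy as np
for n in ["scene","side"]:
    d=get_image(n); cv2.imwrite(f"pics/{n}0.png",d["frame"]); np.savez(f"{n}0.npz",**{k:d[k] for k in("frame","depth","camera_matrix","view")})
    print(n,d["camera_matrix"].tolist(),np.round(d["view"],3).tolist(),[k for k in d])
s=state();print(s)
E
```

```text
pics
scene [[522.6811946117238, 0.0, 315.84583613754785], [0.0, 522.6811946117238, 238.72025041829363], [0.0, 0.0, 1.0]] [[0.857, -0.515, -0.017, -0.385], [0.273, 0.426, 0.863, -0.281], [-0.437, -0.744, 0.505, -0.716], [0.0, 0.0, 0.0, 1.0]] ['frame', 'depth', 'camera_matrix', 'view']
side [[515.8028744532589, 0.0, 312.88125230883486], [0.0, 515.8028744532589, 231.91332681435094], [0.0, 0.0, 1.0]] [[0.906, -0.423, 0.003, -0.434], [0.252, 0.547, 0.798, -0.291], [-0.339, -0.722, 0.603, -0.647], [0.0, 0.0, 0.0, 1.0]] ['frame', 'depth', 'camera_matrix', 'view']
{'time': 0.1, 'joint_pos': array([ 1.12430812e+00,  9.17788254e-02,  1.23179726e+00,  1.16433086e-05,
        1.81981238e+00, -5.66957162e-02]), 'dq': array([ 0.0021424 , -0.00218983, -0.00398872, -0.0014837 ,  0.00139725,
       -0.0015876 ]), 'joint_torque': array([ 1.21695772e-03, -4.47857594e+01, -4.07569635e+01,  6.99912105e-02,
        2.84548762e-02, -1.03904638e-04]), 'ee_pos': array([0.22787791, 0.55475288, 0.22960484]), 'ee_rot': array([-2.28995961e-04,  1.93663266e-01,  9.81067650e-01, -8.68232798e-04]), 'ft_force': array([ 0.676056  ,  0.39890739, -0.51218385]), 'moment': array([ 0.00442904,  0.01754538, -0.01564338]), 'finger_force': 0.0, 'finger_gap': 0.08810471432078554}
```

View pics/scene0.png

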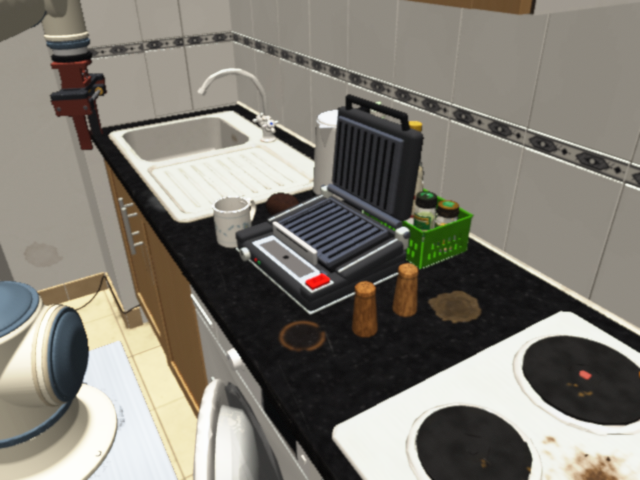

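View pics/side0.png

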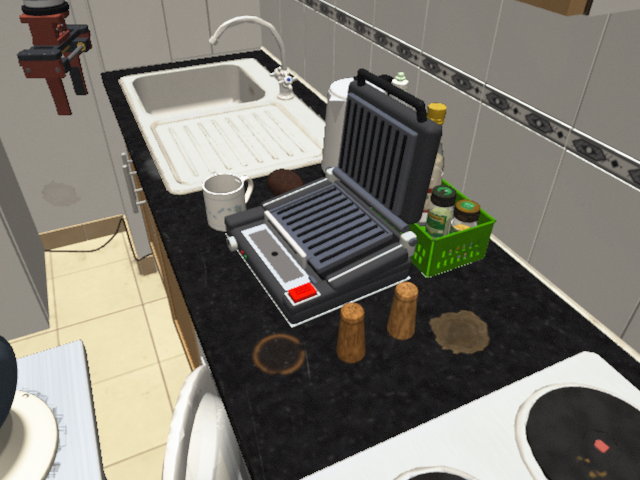

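The scene view has the red key at (317,281) and the rail from (275,232) to (315,265). In the side view the key is at (302,293) and the rail runs from (266,212) to (306,258). Next I'll turn these into world positions.

```bash
cat > h.py <<'E'
import numpy as np,cv2
def rays(uv,K,V):
    uv=np.atleast_2d(uv).astype(float); R=V[:3,:3]; c=-R.T@V[:3,3]
    d=np.c_[(uv[:,0]-K[0,2])/K[0,0],-(uv[:,1]-K[1,2])/K[1,1],-np.ones(len(uv))]@R
    return c,d
def onplane(uv,z,K,V):
    c,d=rays(uv,K,V); return c+d*((z-c[2])/d[:,2])[:,None]
def cloud(d):
    K,V=d["camera_matrix"],d["view"]; v,u=np.indices(d["depth"].shape)
    c,r=rays(np.c_[u.ravel(),v.ravel()],K,V); return (c+r*d["depth"].reshape(-1,1)).reshape(480,640,3)
def red(d):
    h=cv2.cvtColor(d["frame"],cv2.COLOR_BGR2HSV)
    return (((h[...,0]<6)|(h[...,0]>174))&(h[...,1]>180)&(h[...,2]>150)).astype(np.uint8)
E
python3 - <<'E'
from h import *
for n,box in(("scene",(225,190,120,110)),("side",(215,175,120,135))):
    d=dict(np.load(n+"0.npz")); P=cloud(d); K,V=d["camera_matrix"],d["view"]
    x,y,w,h=box; m=np.zeros((480,640),bool); m[y:y+h,x:x+w]=1
    r=(red(d)>0)&m; ys,xs=np.nonzero(r)
    print(n,"key n",len(xs),"px",xs.mean(),ys.mean(),"depth med",np.median(P[r],0).round(4),"plane",onplane([xs.mean(),ys.mean()],.066,K,V).round(4), np.percentile(P[r][:,2],[5,50,95]).round(4))
    hs=cv2.cvtColor(d["frame"],cv2.COLOR_BGR2HSV)
    g=m&(hs[...,1]<60)&(hs[...,2]>140)&(P[...,2]>.06)&(P[...,2]<.1)
    nn,lab,st,_=cv2.connectedComponentsWithStats(g.astype(np.uint8))
    for i in range(1,nn):
        if st[i,4]>30:
            q=P[lab==i]; print(st[i],q.mean(0).round(4)); 
            L=q[:,:2]-q[:,:2].mean(0); e=np.linalg.svd(L,full_matrices=False)[2][0]; t=L@e
            print("  dir",e.round(3),"ang",np.degrees(np.arctan2(e[1],e[0])).round(1),"ext",t.min().round(3),t.max().round(3),"ends",(q[:,:2].mean(0)+np.outer(np.percentile(t,[1,99]),e)).round(4).tolist())
    cv2.imwrite(f"pics/{n}_c.png",cv2.resize(d["frame"][y:y+h,x:x+w],None,fx=4,fy=4,interpolation=cv2.INTER_CUBIC))
    for nm,lo,hi,zz in(("wood",(5,80,60),(20,255,230),.09),):
        q=cv2.inRange(hs,lo,hi); q[:270]=0; q[370:]=0; q[:,:335]=0;q[:,425:]=0
        nn,lab,st,c=cv2.connectedComponentsWithStats(q)
        for i in range(1,nn):
            if st[i,4]>300: print(nm,st[i],np.median(P[lab==i],0).round(3))
E
```

```text
scene key n 198 px 317.52525252525254 280.9949494949495 depth med [0.4803 0.0431 0.0655] plane [[0.4798 0.043  0.066 ]] [0.0607 0.0655 0.0674]
[269 195  54  26 127] [0.5805 0.304  0.073 ]
  dir [-0.997 -0.079] ang -175.5 ext -0.07 0.069 ends [[0.6503, 0.3095], [0.5122, 0.2985]]
[225 196  30  29 582] [0.4638 0.3626 0.0766]
  dir [-0.452 -0.892] ang -116.9 ext -0.054 0.045 ends [[0.4865, 0.4075], [0.4445, 0.3245]]
[273 221  45  34 268] [0.5064 0.1723 0.0834]
  dir [ 0.025 -1.   ] ang -88.6 ext -0.118 0.073 ends [[0.504, 0.2686], [0.5082, 0.1008]]
wood [393 270  26  47 992] [ 0.603 -0.051  0.045]
wood [ 353  280   24   57 1168] [ 0.511 -0.057  0.051]
side key n 295 px 301.1593220338983 291.1423728813559 depth med [0.4799 0.044  0.067 ] plane [[0.4801 0.046  0.066 ]] [0.063  0.067  0.0688]
[215 175  36  33 689] [0.4628 0.3624 0.0769]
  dir [-0.393 -0.919] ang -113.2 ext -0.048 0.043 ends [[0.4795, 0.4015], [0.4465, 0.3244]]
[263 178  65  28 142] [0.5806 0.3023 0.0739]
  dir [-0.997 -0.077] ang -175.6 ext -0.072 0.07 ends [[0.6511, 0.3077], [0.512, 0.297]]
[264 210  43  48 330] [0.5048 0.1689 0.0861]
  dir [ 0.06  -0.998] ang -86.6 ext -0.097 0.071 ends [[0.5002, 0.2457], [0.5089, 0.0998]]
wood [ 387  281   32   59 1395] [ 0.605 -0.051  0.055]
wood [ 337  302   28   61 1460] [ 0.513 -0.058  0.057]
```

View pics/side_c.png

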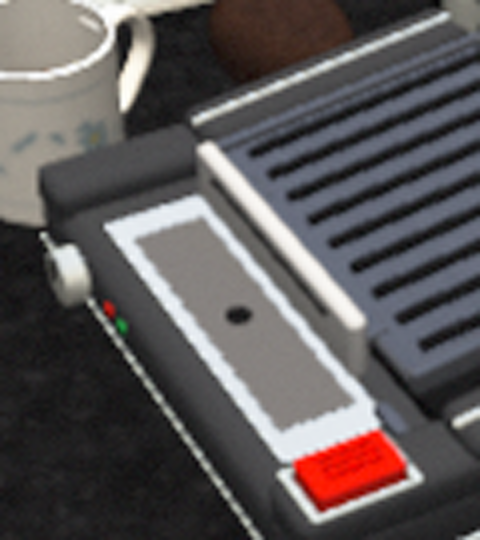

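The key is at about (0.480, 0.044) and the grill yaw about 4.2°. With the gripper fully open, one finger on the key puts the other about 15 mm in front of the rail, so a straight-down tool works. I'll hover there and check with the wrist camera.

```bash
cat >> h.py <<'E'
PSI=np.radians(4.2); EX=np.array([np.cos(PSI),np.sin(PSI),0]); EY=np.array([-np.sin(PSI),np.cos(PSI),0])
Q0=np.array([0,-np.sin(PSI),np.cos(PSI),0]); H=.0508
E
python3 - <<'E'
from bench import *
from h import *
key=np.array([.480,.0437,0])
p=key+.003*EX+H*EY+[0,0,.130+.008]
print(p); move_to(p+[0,0,.08],Q0); move_l(p)
s=state(); print(s["time"],s["ee_pos"],s["ft_force"],s["finger_gap"],s["joint_pos"].round(2))
for n in("wrist","side"):
    d=get_image(n); cv2.imwrite(f"pics/{n}1.png",d["frame"]); np.savez(f"{n}1.npz",**d)
    r=red(d); nn,l,st,c=cv2.connectedComponentsWithStats(r); P=cloud(d)
    for i in range(1,nn):
        if st[i,4]>60:
            q=P[(l==i)]; t=q[q[:,2]>.063]; print(n,st[i],c[i].round(1),len(t),t.mean(0).round(4) if len(t) else "")
            if len(t)>20: print(cv2.minAreaRect((t[:,:2]*1000).astype(np.float32)))
E
```

```text
[0.47927144 0.09458329 0.138     ]
2.6833 [0.47955527 0.09482922 0.13886803] [-0.63406518 -0.19422337  0.22124903] 0.08807947698640875 [ 0.13 -0.21  1.68 -0.    1.67 -1.59]
wrist [ 235  218   35   56 1860] [251.8 245.3] 1834 [0.4792 0.0511 0.0671]
((447.8144226074219, 57.36774444580078), (31.18950080871582, 107.13923645019531), 78.65186309814453)
side [289 283  27  18 290] [301.8 291.5] 280 [0.4789 0.0407 0.0708]
((369.22906494140625, -215.50021362304688), (602.6959838867188, 40.49452590942383), 66.75297546386719)
```

View pics/wrist1.png

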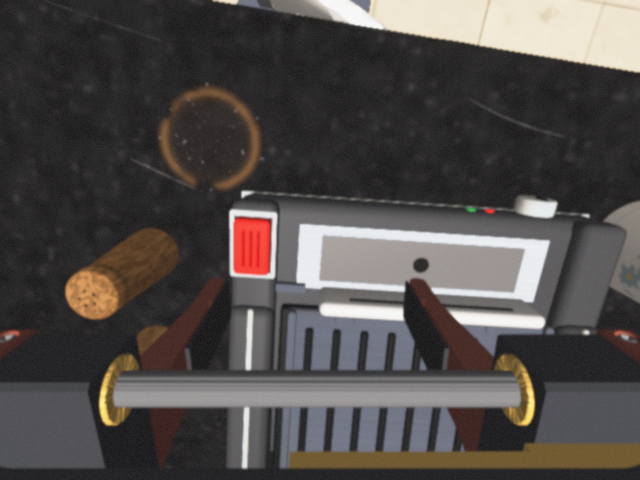

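View pics/side1.png

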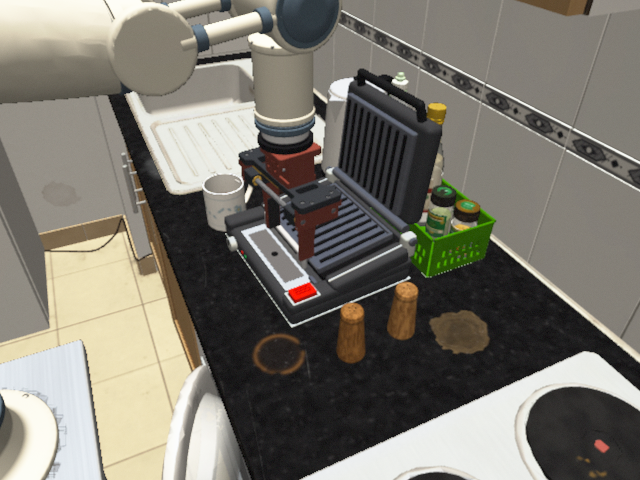

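The wrist view shows the key centred at (252,245) and the rail front along (320,308)-(543,325). Its slope of about 3.5° against the gripper axis puts my yaw in doubt, so I'll measure again from this image.

```bash
python3 - <<'E'
from h import *
from bench import state
print(state()["ee_rot"].round(4),Q0.round(4))
d=dict(np.load("wrist1.npz")); K,V=d["camera_matrix"],d["view"]; P=cloud(d)
print("V",V.round(3).tolist())
g=cv2.cvtColor(d["frame"],cv2.COLOR_BGR2HSV)
r=red(d)>0; ys,xs=np.nonzero(r); print("key med depth",np.median(P[r],0).round(4),"plane",onplane([xs.mean(),ys.mean()],.066,K,V).round(4))
rc=cv2.minAreaRect(np.c_[xs,ys].astype(np.float32)); b=onplane(cv2.boxPoints(rc),.066,K,V); print(b.round(4).tolist())
L=(g[...,1]<50)&(g[...,2]>160); u,v=np.meshgrid(np.arange(640),np.arange(480))
def fit(m,z,nm):
    ys,xs=np.nonzero(m); q=onplane(np.c_[xs,ys],z,K,V)
    vx,vy,x0,y0=cv2.fitLine(q[:,:2].astype(np.float32),cv2.DIST_HUBER,0,1e-3,1e-3).ravel()
    t=(q[:,:2]-[x0,y0])@[vx,vy]
    print(nm,len(q),"dir",np.degrees(np.arctan2(vy,vx)).round(2),"ends",(np.array([x0,y0])+np.outer([t.min(),t.max()],[vx,vy])).round(4).tolist(),"depth z",np.median(P[m][:,2]).round(4))
fit(L&(u>318)&(u<405)&(v>300)&(v<322)|L&(u>440)&(u<546)&(v>302)&(v<330),.088,"railtop")
fit(L&(u>235)&(u<260)&(v>308)&(v<330),.056,"cheek strip")
fit((L&(u>245)&(u<590)&(v>188)&(v<222)&~((u>510)&(u<560))),.0,"frontline")
E
python3 - <<'E'
import cv2
im=cv2.imread("pics/wrist1.png")[180:340,210:560]; cv2.imwrite("pics/wc.png",cv2.resize(im,None,fx=2.2,fy=2.2,interpolation=cv2.INTER_CUBIC))
E
```

```text
[ 1.300e-03 -7.330e-02  9.973e-01  1.000e-04] [ 0.     -0.0732  0.9973  0.    ]
V [[-0.146, 0.989, 0.0, -0.024], [-0.944, -0.139, -0.298, 0.475], [-0.295, -0.044, 0.955, -0.159], [0.0, 0.0, 0.0, 1.0]]
key med depth [0.4786 0.0512 0.0667] plane [[0.4787 0.0527 0.066 ]]
[[0.4622, 0.0372, 0.066], [0.4317, 0.2052, 0.066], [0.4696, 0.2179, 0.066], [0.5019, 0.0414, 0.066]]
railtop 2410 dir -85.52 ends [[0.4966, 0.2489], [0.5081, 0.1016]] depth z 0.0879
cheek strip 117 dir 3.84 ends [[0.5339, 0.0527], [0.5504, 0.0538]] depth z 0.0664
frontline 255 dir -81.82 ends [[0.4339, 0.3221], [0.4753, 0.034]] depth z 0.0586
```

View pics/wc.png

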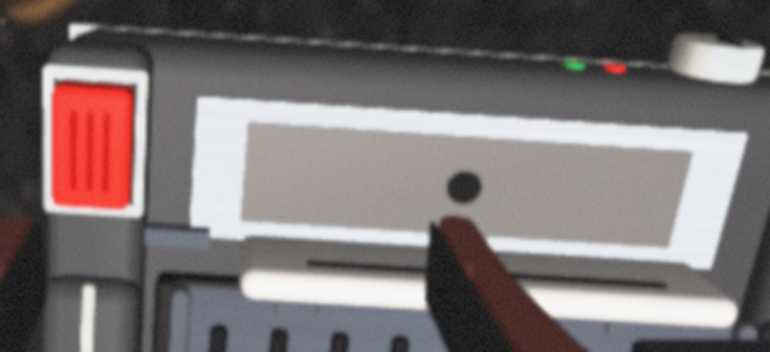

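I had built the quaternion with the full angle where it needed half, so the tool was yawed 8.4°. The true grill yaw is about 4.4°. The wrist view puts the key at about (0.479, 0.050), which agrees with the rail end. The earlier side-on views were pulled off by the key's side face. I'll correct this and press.

```bash
cat >> h.py <<'E'
PSI=np.radians(4.4); EX=np.array([np.cos(PSI),np.sin(PSI),0]); EY=np.array([-np.sin(PSI),np.cos(PSI),0])
Q0=np.array([0,-np.sin(PSI/2),np.cos(PSI/2),0]); KEY=np.array([.479,.050,0]); PX=KEY+.003*EX+H*EY
E
python3 - <<'E'
from bench import *
from h import *
at=lambda zt:PX+[0,0,zt+.008]
move_l(at(.100),.1,Q0); move_l(at(.072),.06); hold(.3)
f0=state()["ft_force"]; print(state()["time"],state()["ee_pos"],f0)
z=.069
while z>.0575:
    move_l(at(z),.03); s=state(); f=s["ft_force"]-f0
    print(round(z,4),s["time"],s["ee_pos"].round(4),f.round(2),s["moment"].round(2))
    if f[2]>6.8: break
    z-=.001
hold(.3); s=state(); print(s["time"],s["ee_pos"].round(4),(s["ft_force"]-f0).round(2)); np.save("f0.npy",f0)
for n in("wrist","side"):
    d=get_image(n); cv2.imwrite(f"pics/{n}2.png",d["frame"]); np.savez(f"{n}2.npz",**d)
a=[cv2.imread("pics/wrist2.png")[150:400,170:570],cv2.imread("pics/side2.png")[130:380,190:590]]
cv2.imwrite("pics/p2.png",cv2.resize(np.vstack(a),None,fx=1.2,fy=1.2))
E
```

```text
4.1583 [0.47829006 0.10092817 0.08039043] [0.26858498 0.51004443 0.57100445]
0.069 4.4083 [0.4779 0.1009 0.0767] [-0.84 -0.94 -0.58] [ 0.09  0.06 -0.05]
0.068 4.6583 [0.4781 0.1009 0.0759] [-1.2  -1.02 -0.28] [ 0.02  0.04 -0.04]
0.067 4.9083 [0.4781 0.1009 0.0749] [-0.61 -0.15 -1.21] [ 0.01 -0.02  0.05]
0.066 5.1583 [0.4783 0.1009 0.0744] [-0.65 -0.95  0.98] [-0.03  0.06 -0.03]
0.065 5.4083 [0.4783 0.1009 0.0735] [-1.57 -0.79  4.36] [-0.17  0.2  -0.08]
0.064 5.6583 [0.4783 0.1009 0.0723] [-1.23 -1.49  4.73] [-0.13  0.22 -0.04]
0.063 5.9083 [0.4783 0.1009 0.0713] [-1.63  0.61  4.85] [-0.19  0.22 -0.06]
0.062 6.1583 [0.4782 0.1009 0.0697] [ 1.12 -1.15  1.63] [ 0.   -0.17  0.06]
0.061 6.4083 [0.4779 0.1008 0.069 ] [-1.47 -0.59  2.86] [-0.22  0.24  0.21]
0.06 6.6583 [0.478  0.1008 0.0684] [-2.71 -0.76  5.61] [-0.28  0.35  0.18]
0.059 6.9083 [0.4781 0.1009 0.0682] [-4.32 -0.88  8.52] [-0.3   0.71  0.03]
7.2083 [0.4781 0.1009 0.0682] [-5.24  0.44  9.46]
```

View pics/p2.png

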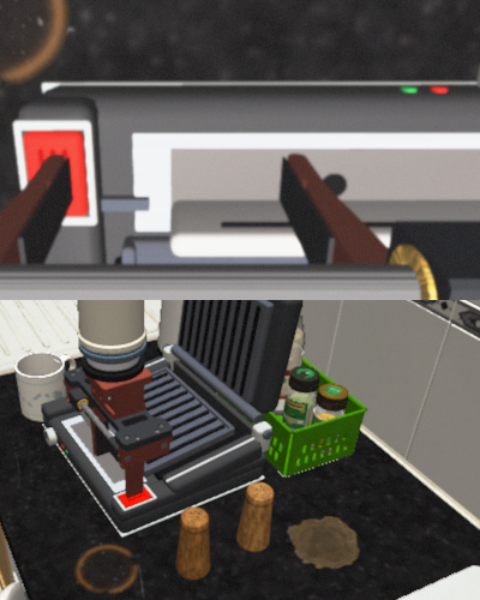

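The plate came out and rests against the left finger (rail face at about (240,235) in the upper crop), and the right finger holds the red key down. Now I'll tilt the tool about the catching fingertip so the key comes up, then give way toward the front.

```bash
cat >> h.py <<'E'
from scipy.spatial.transform import Rotation as Ro
def tilt(tip,a):
    D=Ro.from_rotvec(a*EX); q=(D*Ro.from_quat(np.r_[Q0[1:],Q0[0]])).as_quat()
    return tip-D.apply(H*EY-[0,0,.008]), np.r_[q[3],q[:3]]
def railtop(d):
    K,V=d["camera_matrix"],d["view"]; P=cloud(d); g=cv2.cvtColor(d["frame"],cv2.COLOR_BGR2HSV)
    m=(g[...,1]<50)&(g[...,2]>130)&(P[...,2]>.074)&(P[...,2]<.092); q=P[m]
    x=(q-KEY)@EX; y=(q-KEY)@EY; k=(y>45)|(y<.2)&(y>.04)&(x<.06)&(x>-.06)
    return k.sum(),np.percentile(x[k],[2,50,98]).round(4),np.median(q[k][:,2]).round(4)
E
python3 - <<'E'
from bench import *
from h import *
f0=np.load("f0.npy")
for i in(1,2): print("rail",railtop(dict(np.load(f"wrist{i}.npz"))))
tip=PX+H*EY+[0,0,.0608]
p,q=tilt(tip,-.13); move_l(p,.02,q); hold(.2)
s=state(); print(s["time"],p,s["ee_pos"].round(4),s["ee_rot"].round(3),(s["ft_force"]-f0).round(2))
d=get_image("wrist"); np.savez("wrist3.npz",**d); print("rail",railtop(d))
p,q=tilt(tip-.015*EX-[0,0,.0015],-.13); move_l(p,.03,q); hold(.3)
s=state(); print(s["time"],p,s["ee_pos"].round(4),(s["ft_force"]-f0).round(2))
d=get_image("wrist"); np.savez("wrist4.npz",**d); print("rail",railtop(d)); b=get_image("side")
cv2.imwrite("pics/p4.png",cv2.resize(np.vstack([d["frame"][130:380,170:570],b["frame"][130:380,190:590]]),None,fx=1.2,fy=1.2))
E
```

```text
rail (np.int64(2511), array([0.0291, 0.0322, 0.0378]), np.float64(0.0878))
rail (np.int64(2567), array([0.0138, 0.0167, 0.0229]), np.float64(0.0857))
8.0833 [0.47798138 0.10234185 0.07531791] [0.4776 0.1024 0.0746] [ 0.002 -0.038  0.997 -0.064] [-3.25  1.37 -3.26]
rail (np.int64(2927), array([0.0133, 0.0156, 0.0223]), np.float64(0.0855))
9.0833 [0.46302559 0.10119106 0.07381791] [0.4631 0.1011 0.0738] [-3.1  -3.01 -2.03]
rail (np.int64(2262), array([-0.0009,  0.0023,  0.008 ]), np.float64(0.0841))
```

View pics/p4.png

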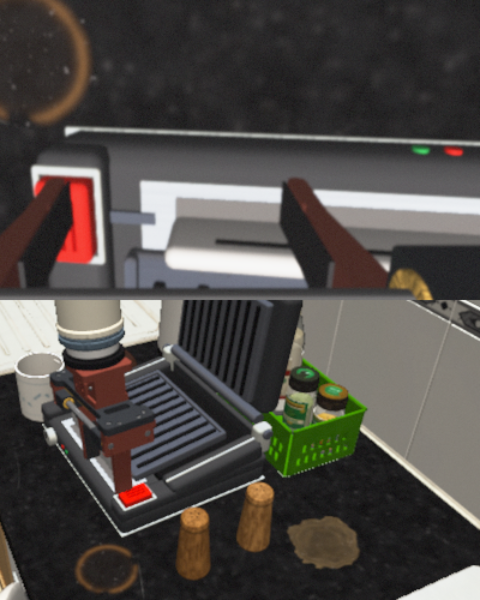

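The key is up and the plate is following, about 30 mm out by the rail-top measurement. I'll give way another 15 mm, in line with the slope.

Run:
```python
from bench import *
from h import *
f0=np.load("f0.npy")
tip=PX+H*EY+[0,0,.0608]
p,q=tilt(tip-.0297*EX-[0,0,.003],-.13); move_l(p,.03,q); hold(.4)
s=state(); print(s["time"],p,s["ee_pos"].round(4),(s["ft_force"]-f0).round(2))
d=get_image("wrist"); print("rail",railtop(d)); b=get_image("side")
cv2.imwrite("pics/p5.png",cv2.resize(np.vstack([d["frame"][130:380,170:570],b["frame"][130:380,190:590]]),None,fx=1.2,fy=1.2))
```

```text
10.225 [0.44836892 0.10006329 0.07231791] [0.4484 0.1001 0.0723] [-3.87 -0.94 -1.67]
rail (np.int64(2267), array([-0.0156, -0.0125, -0.0067]), np.float64(0.0823))
```

View pics/p5.png

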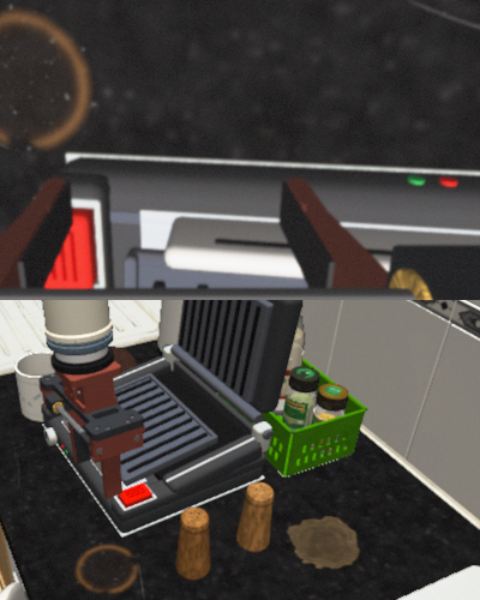

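The rail top has moved 44.7 mm forward, about 45 mm along the slope. It still presses on the finger with roughly 3 to 4 N, the key is up and the shakers are where they were.

```bash
python3 -c "
from bench import *
print(job_done())"
```

```text
the job is handed in; nothing more can be done
None
```

The job is handed in: I pressed the key and, with it still down, the other finger caught the plate about 15 mm out; the key is up again and the plate is held about 45 mm out, with nothing pinched or lifted and the shakers, mug and avocado not touched.

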